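# Close up the row of sanding blocks and shoot the keeper bolt

### The job

With closed fingertips, push the row of three sanding blocks along the channel as one train, pushing only on the rear block, until the front block stands against the end stop and no gaps are left. Then push the keeper bolt all the way in behind the row by its upright plate. Push gently and steadily; do not grip or lift anything, keep the blocks flat in the channel and do not disturb the loose things lying around.

Things in the scene. Friction and masses are not known exactly. Their poses are not given: they have to be found in the camera images.
- rail: Fixed aluminium channel on the bench, tail end open, steel stop across the other end. Origin on its centre line at bench height; x along it to the stop (about world +y, robot's left), y to the bolt's side (the robot's), z up. Floor 6 mm above the bench, 93 mm wide inside; lips 5 mm thick, tops at 16 mm. Runs from x = -170 (open) to the stop's inner face at x = +200 mm.
- stop_face (a point): Middle of the end stop's inner face, 26 mm above the bench, at x = +200 mm, y = 0 of the channel. The stop is 103 mm wide, 46 mm high.
- block_front: Front sanding block, plain tan, nearest to the end stop: 51 mm along the channel, 89 across, 41 high, 0.16 kg. Origin at the centre of its underside; x along the channel, z up. The three blocks are alike and stand loose in a touching row, flat on the channel floor.
- block_mid: Middle sanding block, like the front one, touching it from behind. Origin at the centre of its underside.
- block_rear: Rear sanding block, like the others, nearest to the open end, the only one to be pushed. Origin at the centre of its underside; its free rear face is 25 mm behind that, 6 to 47 mm above the bench. Home, its origin is at about x = +73 mm of the channel (middle +124, front +175). Sliding the row takes a few newtons.
- keeper (a joint): Travel of the keeper bolt, m: 0 = drawn back, 0.060 = fully in (plate at the guide). Steel bar 14 mm wide, 16 high, at x = +34 mm of the channel, sliding along the channel's -y (away from the robot), over the lip and 50 mm into the channel. About 2 N of friction; stays where left. A block that is not home stands in its way.
- push_plate (a point): Middle of the outer face (towards the robot) of the bolt's upright push plate: 50 mm along the channel, 8 mm thick, 8 to 58 mm above the bench. With the bolt drawn back it is at x = +34, y = +151.5 mm of the channel; pushed along the channel's -y, it moves with the bolt. The fixed guide is at x -1 to +69, y 52 to 84 mm, 46 mm high.
- grip_block: Bystander: grey hand sanding block with yellow moulded grip, 118x70x38 mm, loose. Origin at the centre of its underside.
- tape_roll: Bystander: roll of masking tape lying flat, 100 mm across, 24 mm high, loose. Origin at the centre of its underside.
- jar: Bystander: clear jar with a black lid, 62 mm across, 84 mm high, loose, beyond the channel. Origin at the centre of its underside.
- screwdriver: Bystander: screwdriver with an orange handle, 198 mm long, 29 mm thick, loose. Origin at the centre of its underside.
There are look-alikes about, which are no part of the job. Leave any orange or red look-alike of the block_rear alone. What is shaped like the block_front but red is not meant.

How it is judged:
By the outcome, as a careful person would: the job done as asked, in the order asked, and still so for the second after the job is handed in, with the robot touching nothing.
It also fails if it takes over 43 s, if anything falls off the work surface, if the arm or the gripper's body presses on something with over 40 N, if the wrist force passes 120 N, or if a joint passes its speed limit or range.

### The arm

A 6-joint arm with a two-finger parallel gripper is mounted at the origin on the work surface; the furniture and walls round the work are solid. World frame = base frame: x ahead of the robot, y to its left, z up, the work surface at z = 0. Lengths are in m, angles in rad, forces in N, time in s.
With the tool pointing down it reaches from about 0.375 to 0.975 m from the base axis. Payload 3.8 kg.
Tool frame: the origin (TCP) lies on the mounting face of the last link; the fingertips stand 173 mm ahead of it and the grasp point (between the pads) lies 155 mm ahead of it; z points along the fingers, y is the direction in which the jaws open and shut (so a half turn about z gives the same grasp; the last joint's range is limited). The gripper opens to 85 mm and grips with 20 to 120 N. Pads are 22 mm wide; open, the fingers measure 114 mm over their backs; the gripper's body (76 mm by 85 mm) begins 54 mm behind the grasp point. The pads swing forward as they close: fully open they stand 13 mm farther back than shut.
Start: joints at [-1.222, 0.264, 1.604, -0, 1.274, -0.037], TCP at [0.254, -0.625, 0.405] pointing down, gripper open.
Joint ranges: [-2.63, 2.63], [-0.94, 2.18], [0.31, 2.57], [-1.31, 4.45], [0, 2.66], [-2.55, 2.55]. Speed limits (rad/s): [2.57, 2.57, 3.14, 3.14, 3.14, 3.14].

### API

Orientations are given as a rotation vector (axis times angle).
In Python, from workcell import bot, imaging, order gives the robot as it stands. The module is installed in compiled form; this text tells all that it offers.
- The arm moves only by the shell command python3 -m creep 'ROWS' [OPENING] [FORCE]. ROWS is JSON, a list of rows, each an object with "slide": the shift along the tool's x, y, z each as a share of 25 mm, from -1 to 1, a list of three; "angular": the turn, a rotation vector about the tool's x, y, z each as a share of 4 degrees, from -1 to 1, a list of three. A call has 1 to 5 rows; each row shifts and turns the commanded pose from where the row before left it, along the tool's axes as they then stand; what a row does not reach is not made up. A row lasts 1/12 s, in which the tool goes at most 41.7 mm and 7.16 degrees, less where a joint would pass 70% of its speed; a pose out of reach is approached as far as the arm can. A call with a number of a shift or a turn outside -1 to 1 is refused whole. A call with a gripper value outside its range is refused whole. OPENING is the closure, from -1 (fully open) to 1 (shut), set as the call begins (- or left out, the last holds). The fingers move at their own pace and stop on an object; FORCE is the grip in N (left out, the last holds). Time passes only in rows, so rows that do not move let the fingers close. It gives the time, the measured TCP pose, the force and the opening at its end, in the units of the state.
- bot.read_state(): the state, without advancing time (a new reading comes with each control period).
- imaging.read_camera(name): name is "scene" or "top"; returns (picture, depth): 420x560x3 uint8, red, green, blue; 420x560 float32, m along the optical axis (not along the pixel's ray), 0 where there is no reading.
- imaging.camera_model(name): a dict with "fovy" (degrees; the focal length in pixels is half the picture's height over the tangent of half this angle, whatever the lens; pixels are square), "cx", "cy" (the principal point, pixels), "k1" (the pictures are not rectified: a ray, as slopes to the right and down, at radius r is drawn at 1 + k1 r^2 times it, then the intrinsics apply), "camera_from_world" (4x4, takes a point from world to camera coordinates). Camera axes: x right, y down, z forward; pixel columns grow to the right and rows downward; lengths in m; the calibration is good to about 2 mm. A picture is of the moment at which its call begins. camera_model takes no time and is no camera call.
- order.finish_job(): hands the job in, once; it reports no verdict.
The state is a dict: "time": time; "q": joint angles; "joint_vel": joint speeds; "joint_torque": joint torques, N m; "tool_pos": TCP position; "tcp_rot": TCP orientation; "wrist_force": force on the tool from outside, world axes, zero at the start; "torque": the same for the moment, N m; "width": opening from 0.0 (shut) to 1.0 (fully open).
Only numpy, scipy, OpenCV 4.12 (cv2) and the standard library are available. Lean on these libraries where they do the work, as an engineer would, in place of code of your own. Each camera call takes 0.05 s, during which the arm holds its last target.

## Working session

There is one attempt and no reset: what is moved stays moved. The work goes in short steps, Python scripts to look and compute and a shell command to move; the robot and the scene stay as the last step left them, time stands still between calls to the robot, and variables do not carry over. Pictures are saved under pics/ and viewed, and the job is handed in when it is done.

```bash
mkdir -p pics; cat > h.py <<'E'
import numpy as np,cv2
from workcell import bot,imaging,order
def ray(m,u,v):
    f=210/np.tan(np.radians(m['fovy'])/2)
    K=np.array([[f,0,m['cx']],[0,f,m['cy']],[0,0,1.]])
    p=cv2.undistortPoints(np.array([[[u,v]]],float),K,np.array([m['k1'],0,0,0.]))[0,0]
    T=np.array(m['camera_from_world']);R=T[:3,:3];t=T[:3,3]
    return -R.T@t, R.T@np.array([p[0],p[1],1.])
def onz(m,u,v,z):
    o,d=ray(m,u,v); return o+d*(z-o[2])/d[2]
def atdepth(m,u,v,D):
    o,d=ray(m,u,v); return o+d*D
E
python3 - <<'E'
from h import *
for n in ('scene','top'):
    p,d=imaging.read_camera(n); np.savez('pics/%s0.npz'%n,p=p,d=d)
    cv2.imwrite('pics/%s0.png'%n,p[:,:,::-1])
    m=imaging.camera_model(n);print(n,{k:np.round(v,3) for k,v in m.items()})
s=bot.read_state();print(s)
E
```

```text
scene {'fovy': np.float64(51.31), 'cx': np.float64(277.887), 'cy': np.float64(209.436), 'k1': np.float64(0.049), 'camera_from_world': array([[-0.773, -0.634, -0.023,  0.447],
       [-0.291,  0.387, -0.875,  0.223],
       [ 0.564, -0.669, -0.484,  1.032],
       [ 0.   ,  0.   ,  0.   ,  1.   ]])}
top {'fovy': np.float64(54.522), 'cx': np.float64(273.93), 'cy': np.float64(203.929), 'k1': np.float64(-0.062), 'camera_from_world': array([[ 0.02 , -1.   ,  0.005, -0.007],
       [-0.993, -0.02 , -0.113,  0.571],
       [ 0.113, -0.003, -0.994,  1.363],
       [ 0.   ,  0.   ,  0.   ,  1.   ]])}
{'time': 0.1, 'q': array([-1.22191931e+00,  2.64781302e-01,  1.60521912e+00, -2.89457760e-05,
        1.27368363e+00, -3.68989286e-02]), 'joint_vel': array([-3.80111184e-04, -2.63308882e-03, -3.18588793e-03,  2.06801100e-05,
       -6.21338679e-04,  4.65864506e-04]), 'joint_torque': array([-4.66492529e-04, -5.16709507e+01, -3.68589771e+01, -1.04251756e-04,
        6.30333525e-03, -4.30911200e-06]), 'tool_pos': array([ 0.25388518, -0.62512745,  0.40342628]), 'tcp_rot': array([-3.08130487e+00, -6.01842668e-01,  5.52943343e-04]), 'wrist_force': array([-0.34398344, -0.8316774 , -0.69185089]), 'torque': array([ 0.03008235,  0.09370974, -0.03098132]), 'width': 0.9983494524623752}
```

View pics/top0.png

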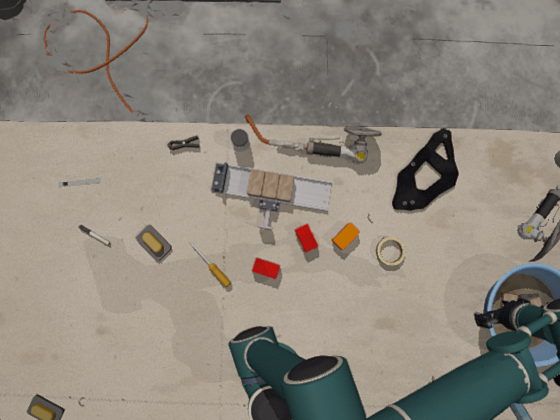

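View pics/scene0.png

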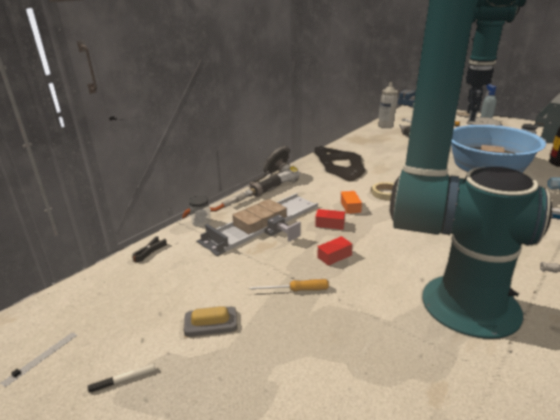

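```bash
python3 - <<'E'
from h import *
z=np.load('pics/top0.npz');p=z['p']
c=cv2.resize(p[140:260,200:360],None,fx=5,fy=5,interpolation=cv2.INTER_CUBIC)
cv2.imwrite('pics/crop0.png',c[:,:,::-1])
E
```

```text
(no output)
```

View pics/crop0.png

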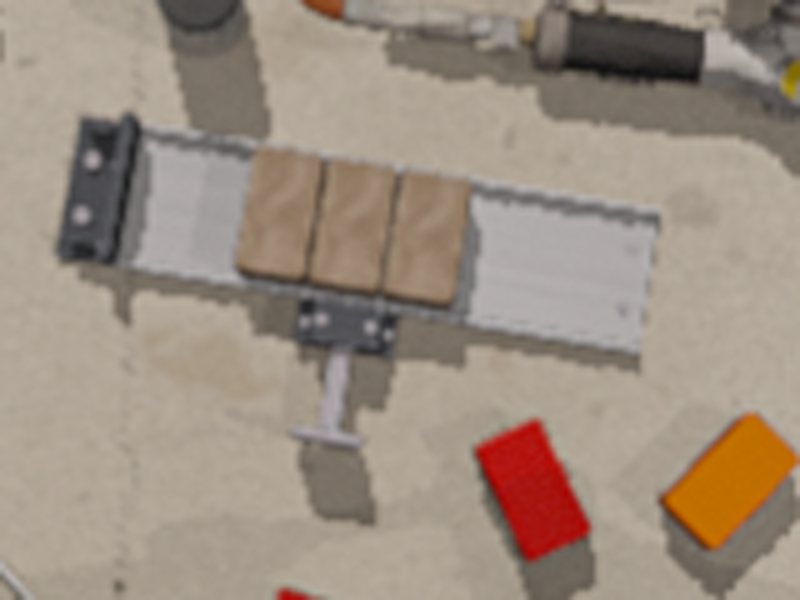

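```bash
python3 - <<'E'
from h import *
z=np.load('pics/top0.npz');p=z['p'];d=z['d'];m=imaging.camera_model('top')
def C(x,y,zz):
    return onz(m,200+(x+.5)/5-.5,140+(y+.5)/5-.5,zz)
for nm,x,y,zz in [('rear far top',470,180,.047),('rear near top',450,303,.047),('front far',257,150,.047),('front near',238,272,.047),
 ('open far lip',659,210,.016),('open near lip',638,354,.016),('farlip@near stop',145,130,.016),('nearlip near stop',128,266,.016),
 ('stop in far',138,118,.046),('stop in near',122,262,.046),('plate L',292,433,.058),('plate R',358,442,.058),
 ('guide nl',297,344,.046),('guide nr',392,352,.046),('guide fl',302,302,.046),('guide fr',396,310,.046)]:
    print(nm,np.round(C(x,y,zz)*1000,1))
hsv=cv2.cvtColor(p,cv2.COLOR_RGB2HSV)
# height map in region
H=np.zeros((120,160));P=np.zeros((120,160,3))
for v in range(140,260):
    for u in range(200,360):
        P[v-140,u-200]=atdepth(m,u,v,d[v,u])
H=P[:,:,2]
msk=((H>.036)&(H<.056)).astype(np.uint8)
n,l,st,c=cv2.connectedComponentsWithStats(msk)
for i in range(1,n):
    if st[i,4]>30:
        q=P[l==i];r=cv2.minAreaRect((q[:,:2]*1000).astype(np.float32));print(st[i],np.round(r[0],1),np.round(r[1],1),round(r[2],1),np.median(q[:,2]))
print(H[45:50,20:30].round(3)[0],H[60,115:118])
E
```

```text
rear far top [668.3 -60.5  47. ]
rear near top [583.3 -48.1  47. ]
front far [686.2  85.5  47. ]
front near [601.6  96.2  47. ]
open far lip [ 655.6 -194.5   16. ]
open near lip [ 554.2 -180.3   16. ]
farlip@near stop [705.  166.2  16. ]
nearlip near stop [608.6 174.8  16. ]
stop in far [707.1 167.9  46. ]
stop in near [607.1 175.5  46. ]
plate L [492.3  56.6  58. ]
plate R [487.2  12.3  58. ]
guide nl [553.4  55.   46. ]
guide nr [549.2  -9.4  46. ]
guide fl [582.1  52.3  46. ]
guide fr [577.9 -11.6  46. ]
[33  0 16 11 31] [770.3 120.9] [22.3 54.5] 18.5 0.048030300108950374
[107   0  53  21 581] [ 762.1 -195.6] [ 69.8 180.2] 0.4 0.04442797353066186
[19 22  9 30 82] [662.1 182.6] [ 10.4 102.4] 80.1 0.04488114315705227
[  46   29   48   32 1119] [638.1  19.7] [152.3  88.4] 81.5 0.04632035079363761
[ 61  59  15  13 123] [565.   24.9] [45.4 38.8] 80.8 0.04292474376422972
[ 95  83  23  29 349] [ 460.  -105.5] [87.9 49. ] 26.2 0.04062114902581748
[133  82  27  28 362] [ 468.6 -240.5] [48.3 86. ] 45.6 0.040712601503032686
[0.043 0.044 0.044 0.026 0.004 0.011 0.007 0.005 0.006 0.01 ] [0.00879594 0.00752508 0.00787582]
```

```bash
cat > rail.py <<'E'
from h import *
z=np.load('pics/top0.npz');p=z['p'];d=z['d'];m=imaging.camera_model('top')
# tan row colour mask on upscaled crop
c=cv2.resize(p[140:260,200:360],None,fx=5,fy=5,interpolation=cv2.INTER_LINEAR)
hsv=cv2.cvtColor(c,cv2.COLOR_RGB2HSV)
print('hsv block',hsv[220,350],'floor',hsv[270,550],'bench',hsv[400,150])
mk=((hsv[:,:,1]>65)&(hsv[:,:,0]<25)&(hsv[:,:,2]>70)).astype(np.uint8); mk[320:]=0; mk[:140]=0; mk[:,:225]=0; mk[:,485:]=0
mk=cv2.morphologyEx(mk,cv2.MORPH_OPEN,np.ones((9,9))); mk=cv2.morphologyEx(mk,cv2.MORPH_CLOSE,np.ones((15,15)))
cn=max(cv2.findContours(mk,0,1)[0],key=cv2.contourArea)[:,0]
W=lambda q,zz:np.array([onz(m,200+(x+.5)/5-.5,140+(y+.5)/5-.5,zz)[:2]*1000 for x,y in q])
r=cv2.minAreaRect(W(cn,.047).astype(np.float32));print('row',r)
# floor+lips : low saturation bright
fl=((hsv[:,:,1]<25)&(hsv[:,:,2]>150)).astype(np.uint8)
fl=cv2.morphologyEx(fl,cv2.MORPH_OPEN,np.ones((5,5)))
fl[:,:470]=0; fl[380:]=0
cn=max(cv2.findContours(fl,0,1)[0],key=cv2.contourArea)[:,0]
r=cv2.minAreaRect(W(cn,.008).astype(np.float32));print('floor tail',r)
cv2.imwrite('pics/mk.png',np.hstack([mk,fl])[::2,::2]*255)
E
python3 rail.py
```

```text
hsv block [ 15  72 152] floor [  5   9 174] bench [ 17  39 178]
row ((634.2239990234375, 18.238536834716797), (148.05816650390625, 87.44120025634766), 81.62329864501953)
floor tail ((610.7347412109375, -123.78865051269531), (132.82130432128906, 89.57789611816406), 81.78803253173828)
```

View pics/mk.png

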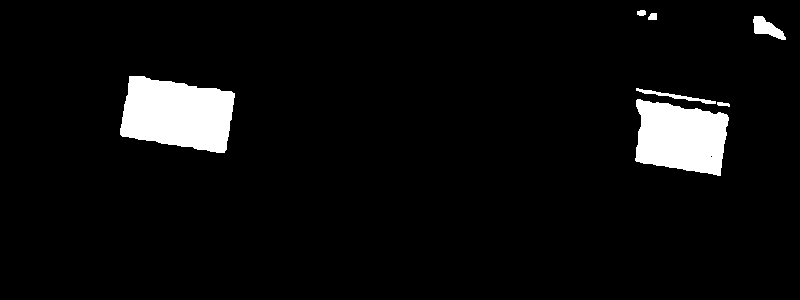

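```bash
python3 -m creep '[{"slide":[1,-0.6,0],"angular":[0,0,1]},{"slide":[1,-0.6,0],"angular":[0,0,1]},{"slide":[1,-0.6,0],"angular":[0,0,1]},{"slide":[1,-0.6,0],"angular":[0,0,1]},{"slide":[1,-0.6,0],"angular":[0,0,1]}]' 1 20
```

```text
time: 0.52
tool_pos: [0.3568, -0.5214, 0.404]
tcp_rot: [-3.14, -0.051, 0.001]
wrist_force: [0.8, -0.3, -0.2]
width: 0.297
```

```bash
python3 -m creep '[{"slide":[0.6,-1,0],"angular":[0,0,1]},{"slide":[0.6,-1,0],"angular":[0,0,1]},{"slide":[0.6,-1,0],"angular":[0,0,0.55]},{"slide":[0.4,-1,0],"angular":[0,0,0]},{"slide":[0.4,-1,0],"angular":[0,0,0]}]' 1 20
python3 -m creep '[{"slide":[0.5,-1,0],"angular":[0,0,0]},{"slide":[0.5,-1,0],"angular":[0,0,0]},{"slide":[0.5,-1,0],"angular":[0,0,0]},{"slide":[0.5,-1,0],"angular":[0,0,0]},{"slide":[0.5,-1,0],"angular":[0,0,0]}]'
```

```text
time: 0.93
tool_pos: [0.4312, -0.4012, 0.404]
tcp_rot: [-3.133, 0.222, 0.001]
wrist_force: [-0.6, -1.4, -0.6]
width: -0.0
time: 1.35
tool_pos: [0.5105, -0.2863, 0.4042]
tcp_rot: [-3.133, 0.222, 0.001]
wrist_force: [-0.9, 0.3, -0.5]
width: -0.0
```

```bash
python3 -m creep '[{"slide":[0.5,-1,0.3],"angular":[0,0,0]},{"slide":[0.5,-1,0.3],"angular":[0,0,0]},{"slide":[0.5,-0.8,0.4],"angular":[0,0,0]},{"slide":[0,0,0],"angular":[0,0,0]},{"slide":[0,0,0],"angular":[0,0,0]}]'
cat > st.py <<'E'
from h import *
from scipy.spatial.transform import Rotation as R
s=bot.read_state();t=R.from_rotvec(s['tcp_rot']).as_matrix()
ex=np.array([.144,.990]);ey=np.array([-.990,.144]);O=np.array([.6288,-.0235])
r=s['tool_pos'][:2]-O
print('t',round(s['time'],2),'rail xy mm',np.round([r@ex*1e3,r@ey*1e3],1),'tip z',round(s['tool_pos'][2]*1e3-173,1),'yaw',np.degrees(np.arctan2(t[1,0],t[0,0])).round(2),'z',t[:,2].round(3),'F rail',np.round([s['wrist_force'][:2]@ex,s['wrist_force'][:2]@ey,s['wrist_force'][2]],1),'w',round(s['width'],3),s['q'].round(2))
E
python3 st.py
```

```text
time: 1.77
tool_pos: [0.5573, -0.2225, 0.3782]
tcp_rot: [-3.133, 0.218, 0.004]
wrist_force: [-0.7, -0.7, -0.6]
width: -0.001
t 1.77 rail xy mm [-207.3   42.2] tip z 205.2 yaw -7.95 z [-0.003  0.001 -1.   ] F rail [-0.8  0.6 -0.6] w -0.001 [-0.42  0.14  1.8  -0.    1.2   1.29]
```

```bash
python3 -m creep '[{"slide":[0.4,-1,0.8],"angular":[0,0,0.08]},{"slide":[0.4,-1,0.8],"angular":[0,0,0]},{"slide":[0.4,-1,0.8],"angular":[0,0,0]},{"slide":[0.3,-1,0.8],"angular":[0,0,0]},{"slide":[0.2,-1,0.8],"angular":[0,0,0]}]'
python3 -m creep '[{"slide":[0,0,0.8],"angular":[0,0,0]},{"slide":[0,0,0.4],"angular":[0,0,0]},{"slide":[0,0,0],"angular":[0,0,0]}]'
python3 st.py
python3 - <<'E'
from h import *
for n in ('scene','top'):
    p,d=imaging.read_camera(n); np.savez('pics/%s1.npz'%n,p=p,d=d)
    c=p[140:260,200:360] if n=='top' else p[170:270,180:340]
    cv2.imwrite('pics/%s1.png'%n,cv2.resize(c,None,fx=5,fy=5,interpolation=cv2.INTER_CUBIC)[:,:,::-1])
E
```

```text
time: 2.18
tool_pos: [0.6178, -0.1066, 0.2794]
tcp_rot: [3.132, -0.233, 0.002]
wrist_force: [-0.2, 0.0, -0.8]
width: -0.001
time: 2.43
tool_pos: [0.6157, -0.1067, 0.2467]
tcp_rot: [-3.133, 0.231, 0.009]
wrist_force: [0.0, -0.6, -0.4]
width: 0.0
t 2.43 rail xy mm [-84.2   1. ] tip z 73.7 yaw -8.43 z [-0.006  0.001 -1.   ] F rail [-0.6 -0.1 -0.4] w 0.0 [-0.21  0.31  1.85 -0.    0.98  1.51]
```

View pics/top1.png

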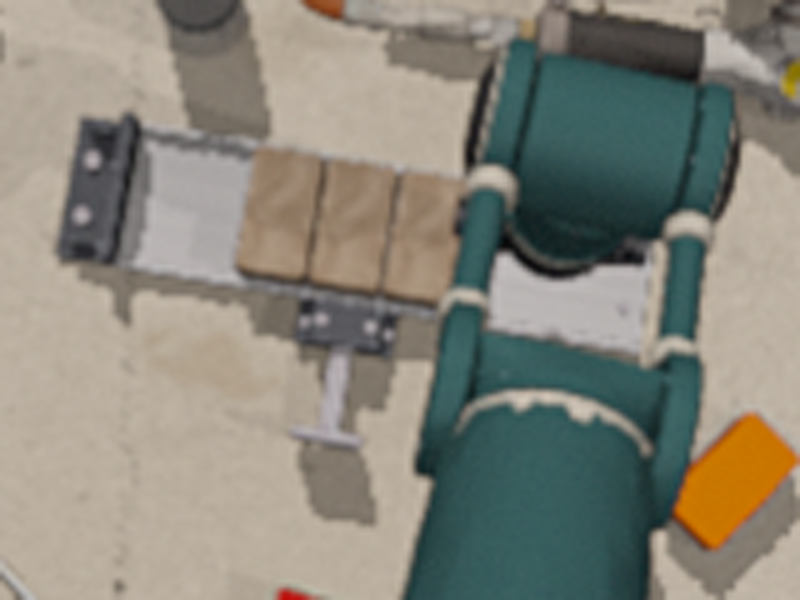

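View pics/scene1.png

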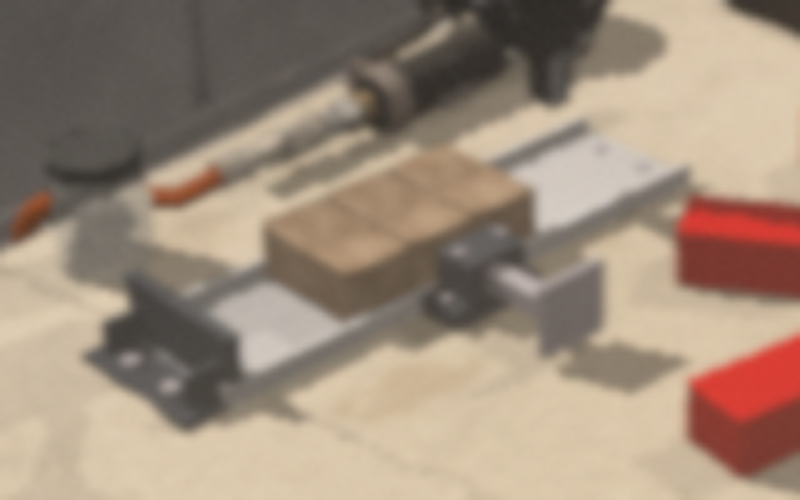

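```bash
python3 -m creep '[{"slide":[0,0,0.6],"angular":[0,0,0]},{"slide":[0,0,0.6],"angular":[0,0,0]},{"slide":[0,0,0.5],"angular":[0,0,0]},{"slide":[0,0,0.5],"angular":[0,0,0]},{"slide":[0,0,0],"angular":[0,0,0]}]'
python3 st.py
python3 - <<'E'
from h import *
for n in ('scene',):
    p,d=imaging.read_camera(n); np.savez('pics/%s2.npz'%n,p=p,d=d)
    c=p[170:270,180:340]
    cv2.imwrite('pics/%s2.png'%n,cv2.resize(c,None,fx=5,fy=5,interpolation=cv2.INTER_CUBIC)[:,:,::-1])
E
```

```text
time: 2.95
tool_pos: [0.6162, -0.1066, 0.1926]
tcp_rot: [-3.133, 0.232, 0.005]
wrist_force: [-1.7, -0.3, -1.1]
width: -0.002
t 2.95 rail xy mm [-84.1   0.5] tip z 19.6 yaw -8.47 z [-0.003  0.001 -1.   ] F rail [-0.6  1.6 -1.1] w -0.002 [-0.21  0.38  1.88 -0.    0.89  1.51]
```

View pics/scene2.png

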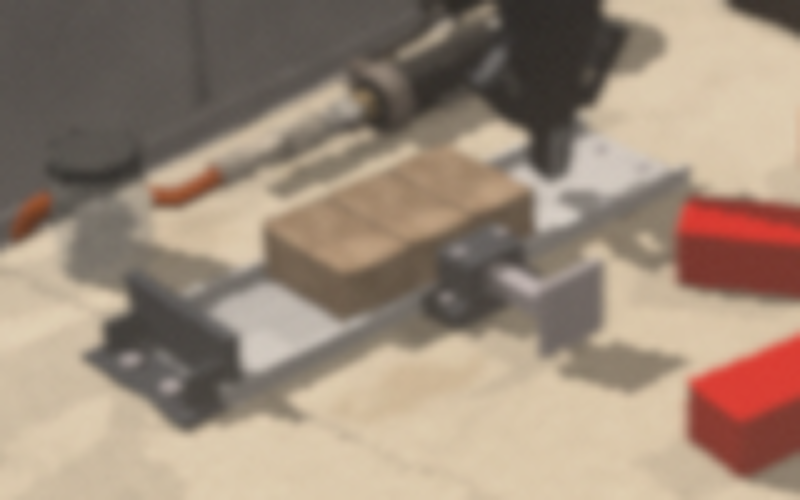

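```bash
python3 - <<'E'
from h import *
m=imaging.camera_model('scene');O=np.array([.6288,-.0235]);ex=np.array([.144,.990]);ey=np.array([-.990,.144])
for nm,x,y,z in [('tip L',535,172,.02),('tip R',572,175,.02),('rear far top',440,148,.047),('rear near top',533,190,.047),('front far',265,225,.047),('front near',345,275,.047),('rear near bot',533,232,.01),('tail far lip',590,123,.016),('tail near lip',690,172,.016),('plate tl',540,297,.058),('plate tr',603,262,.058),('stop',135,275,.046),('stop n',238,343,.046)]:
    r=onz(m,180+x/5-.4,170+y/5-.4,z)[:2]-O;print(nm,np.round([r@ex*1e3,r@ey*1e3],1))
E
```

```text
tip L [-80.4  -9.4]
tip R [-94.9  10.9]
rear far top [-25.  -40.1]
rear near top [-29.   43.8]
front far [117.9 -39.2]
front near [120.5  41.6]
rear near bot [-36.6  35. ]
tail far lip [-161.8  -40.1]
tail near lip [-158.4   57.6]
plate tl [ 68.1 152.8]
plate tr [ 15.4 150.3]
stop [207.9 -47. ]
stop n [208.9  55.8]
```

```bash
python3 -m creep '[{"slide":[0,-0.3,0.05],"angular":[0,0,0]},{"slide":[0,-0.3,0.05],"angular":[0,0,0]},{"slide":[0,-0.2,0],"angular":[0,0,0]},{"slide":[0,-0.2,0],"angular":[0,0,0]}]'
python3 st.py
python3 -m creep '[{"slide":[0,-0.12,0],"angular":[0,0,0]},{"slide":[0,-0.12,0],"angular":[0,0,0]},{"slide":[0,-0.12,0],"angular":[0,0,0]},{"slide":[0,-0.12,0],"angular":[0,0,0]},{"slide":[0,-0.12,0],"angular":[0,0,0]}]'
python3 st.py
```

```text
time: 3.33
tool_pos: [0.6215, -0.0805, 0.1929]
tcp_rot: [3.133, -0.229, 0.002]
wrist_force: [-0.7, 0.7, -0.2]
width: -0.0
t 3.33 rail xy mm [-57.5  -0.9] tip z 19.9 yaw -8.38 z [ 0.001 -0.    -1.   ] F rail [ 0.5  0.8 -0.2] w -0.0 [-0.17  0.38  1.88  0.    0.88  1.55]
time: 3.75
tool_pos: [0.6233, -0.0668, 0.1924]
tcp_rot: [3.132, -0.23, 0.001]
wrist_force: [-0.6, -3.4, 1.2]
width: 0.001
t 3.75 rail xy mm [-43.7  -0.8] tip z 19.4 yaw -8.4 z [ 0.    -0.001 -1.   ] F rail [-3.5  0.1  1.2] w 0.001 [-0.15  0.38  1.88 -0.    0.88  1.57]
```

```bash
for i in 1 2 3; do python3 -m creep '[{"slide":[0,-0.14,0],"angular":[0,0,0]},{"slide":[0,-0.14,0],"angular":[0,0,0]},{"slide":[0,-0.14,0],"angular":[0,0,0]},{"slide":[0,-0.14,0],"angular":[0,0,0]},{"slide":[0,-0.14,0],"angular":[0,0,0]}]' >/dev/null; python3 st.py; done
python3 - <<'E'
from h import *
for n in ('scene','top'):
    p,d=imaging.read_camera(n)
    c=p[140:260,200:360] if n=='top' else p[170:270,180:340]
    cv2.imwrite('pics/%s3.png'%n,cv2.resize(c,None,fx=5,fy=5,interpolation=cv2.INTER_CUBIC)[:,:,::-1])
E
```

```text
t 4.17 rail xy mm [-25.8  -0.9] tip z 19.4 yaw -8.42 z [ 0. -0. -1.] F rail [-4.3 -0.3  2.8] w -0.004 [-0.12  0.38  1.88 -0.    0.88  1.6 ]
t 4.58 rail xy mm [-8.1 -0.8] tip z 19.3 yaw -8.41 z [ 0. -0. -1.] F rail [-4.8 -0.8  3. ] w 0.001 [-0.09  0.38  1.87 -0.    0.88  1.63]
t 5.0 rail xy mm [ 9.4 -0.8] tip z 19.2 yaw -8.41 z [-0. -0. -1.] F rail [-3.3  0.9  3.4] w 0.003 [-0.06  0.39  1.87 -0.    0.89  1.66]
```

View pics/scene3.png

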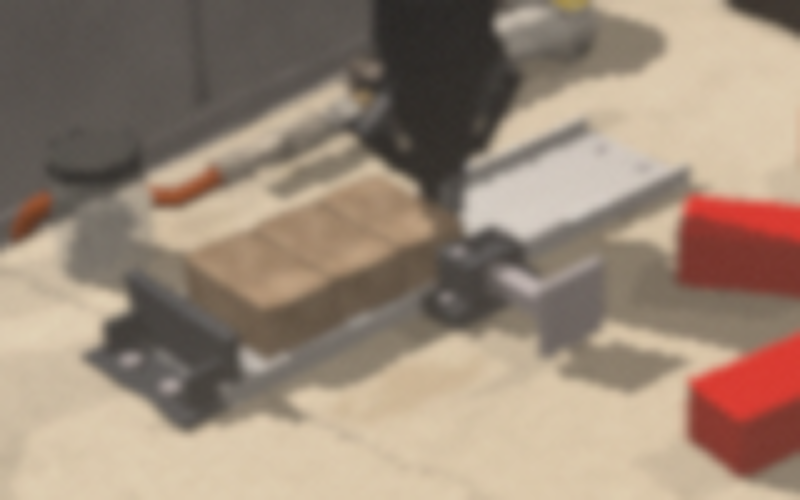

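View pics/top3.png

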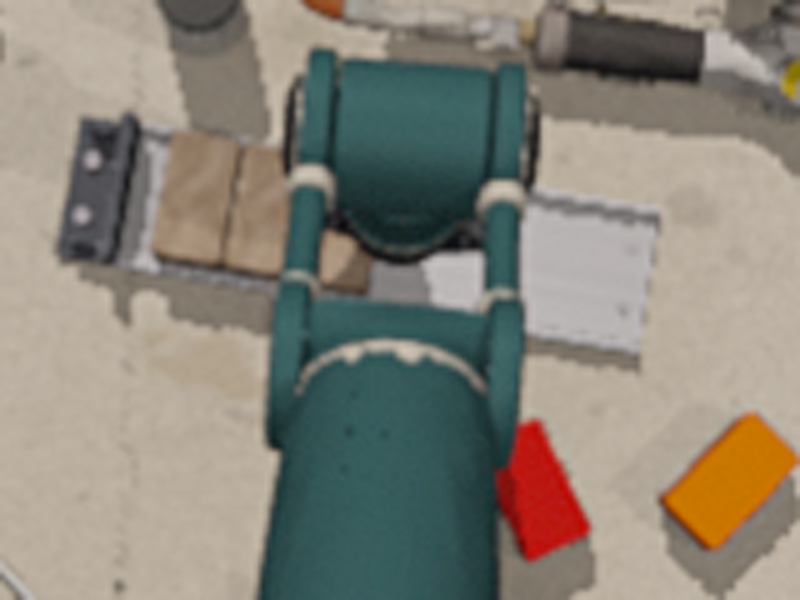

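```bash
python3 -m creep '[{"slide":[0,-0.12,0],"angular":[0,0,0]},{"slide":[0,-0.12,0],"angular":[0,0,0]},{"slide":[0,-0.12,0],"angular":[0,0,0]},{"slide":[0,-0.12,0],"angular":[0,0,0]},{"slide":[0,-0.08,0],"angular":[0,0,0]}]'; python3 st.py; for i in 1 2; do python3 -m creep '[{"slide":[0,-0.06,0],"angular":[0,0,0]},{"slide":[0,-0.06,0],"angular":[0,0,0]},{"slide":[0,-0.06,0],"angular":[0,0,0]}]' >/dev/null; python3 st.py; done
```

```text
time: 5.52
tool_pos: [0.6328, -0.0004, 0.1919]
tcp_rot: [-3.133, 0.23, 0.001]
wrist_force: [0.3, -4.4, 0.6]
width: 0.0
t 5.52 rail xy mm [23.5 -0.6] tip z 18.9 yaw -8.41 z [-0.001  0.    -1.   ] F rail [-4.3 -0.9  0.6] w 0.0 [-0.04  0.39  1.87  0.    0.89  1.68]
t 5.77 rail xy mm [27.7 -0.7] tip z 18.9 yaw -8.42 z [-0.  0. -1.] F rail [-2.9 -0.9 -0.7] w 0.003 [-0.03  0.39  1.86  0.    0.89  1.68]
t 6.02 rail xy mm [32.2 -0.7] tip z 19.0 yaw -8.42 z [-0.  0. -1.] F rail [-2.7 -0.3 -0.9] w -0.003 [-0.03  0.39  1.86  0.    0.89  1.69]
```

```bash
for i in 1 2 3 4 5; do python3 -m creep '[{"slide":[0,-0.04,0],"angular":[0,0,0]},{"slide":[0,-0.04,0],"angular":[0,0,0]}]' >/dev/null; python3 st.py; done
```

```text
t 6.18 rail xy mm [34.2 -0.7] tip z 19.0 yaw -8.42 z [-0.  0. -1.] F rail [-2.4 -0.8 -0.9] w 0.001 [-0.02  0.39  1.86  0.    0.89  1.69]
t 6.35 rail xy mm [35.6 -1. ] tip z 19.1 yaw -8.38 z [ 0.    -0.001 -1.   ] F rail [-8.4 -1.1 -0.9] w 0.005 [-0.02  0.39  1.86 -0.    0.89  1.7 ]
t 6.52 rail xy mm [36.2 -1.4] tip z 19.3 yaw -8.34 z [ 0.001 -0.004 -1.   ] F rail [-14.5  -1.8  -1.4] w 0.002 [-0.02  0.39  1.86 -0.01  0.89  1.7 ]
t 6.68 rail xy mm [36.7 -1.4] tip z 19.2 yaw -8.32 z [-0.    -0.007 -1.   ] F rail [-20.7  -2.   -0.8] w -0.002 [-0.02  0.39  1.86 -0.01  0.89  1.7 ]
t 6.85 rail xy mm [37.3 -1.5] tip z 19.2 yaw -8.29 z [-0.001 -0.009 -1.   ] F rail [-27.7  -1.9   0.3] w -0.0 [-0.02  0.39  1.86 -0.01  0.89  1.71]
```

```bash
python3 -m creep '[{"slide":[0,0.06,0],"angular":[0,0,0]},{"slide":[0,0.06,0],"angular":[0,0,0]},{"slide":[0,0.06,0],"angular":[0,0,0]},{"slide":[0,0.3,0],"angular":[0,0,0]},{"slide":[0,0.6,0],"angular":[0,0,0]}]'
python3 -m creep '[{"slide":[0,1,0],"angular":[0,0,0]},{"slide":[0,1,-0.5],"angular":[0,0,0]},{"slide":[0,0,-1],"angular":[0,0,0]},{"slide":[0,0,-1],"angular":[0,0,0]},{"slide":[0,0,-1],"angular":[0,0,0]}]'; python3 st.py
python3 - <<'E'
from h import *
for n in ('scene','top'):
    p,d=imaging.read_camera(n)
    c=p[140:260,200:360] if n=='top' else p[170:270,180:340]
    cv2.imwrite('pics/%s4.png'%n,cv2.resize(c,None,fx=5,fy=5,interpolation=cv2.INTER_CUBIC)[:,:,::-1])
E
```

```text
time: 7.27
tool_pos: [0.632, -0.0081, 0.1925]
tcp_rot: [-3.132, 0.229, -0.001]
wrist_force: [-0.2, -0.6, -0.2]
width: 0.003
time: 7.68
tool_pos: [0.6239, -0.0593, 0.2802]
tcp_rot: [-3.132, 0.232, 0.002]
wrist_force: [0.2, 0.8, 0.3]
width: -0.001
t 7.68 rail xy mm [-36.1  -0.3] tip z 107.2 yaw -8.49 z [-0.001  0.001 -1.   ] F rail [ 0.9 -0.1  0.3] w -0.001 [-0.13  0.28  1.83  0.    1.04  1.58]
```

View pics/scene4.png

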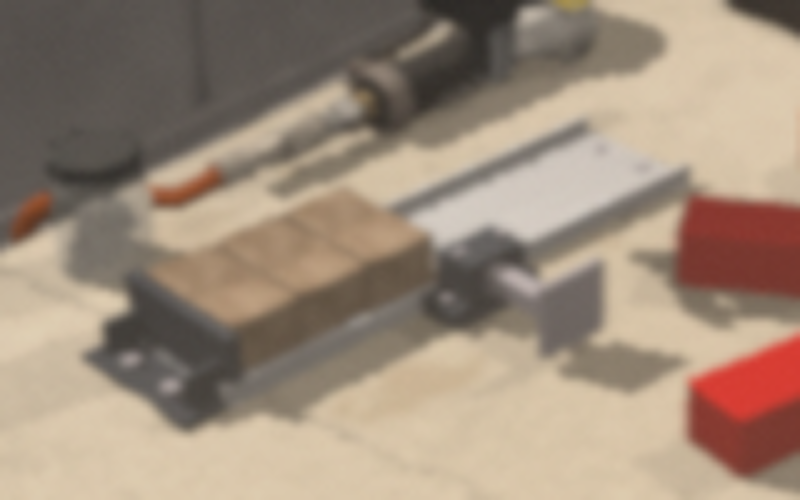

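View pics/top4.png

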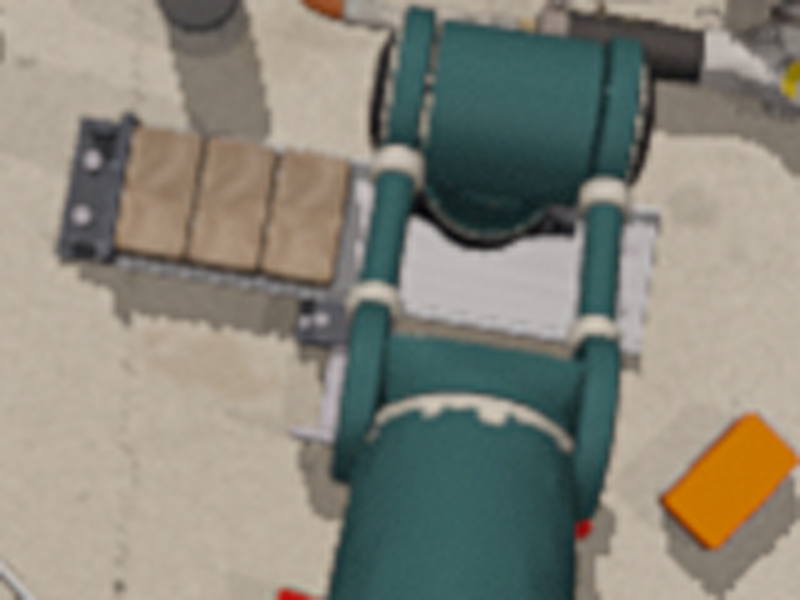

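```bash
python3 - <<'E'
from h import *
z=np.load('pics/top0.npz');p=z['p'];m=imaging.camera_model('top')
h=cv2.cvtColor(p,cv2.COLOR_RGB2HSV)
mk=(((h[:,:,0]<6)|(h[:,:,0]>174))&(h[:,:,1]>180)&(h[:,:,2]>120)).astype(np.uint8)
for c in cv2.findContours(mk,0,1)[0]:
    if cv2.contourArea(c)>60: print(np.round(cv2.boxPoints(cv2.minAreaRect(np.array([onz(m,*q[0],.041)[:2]*1000 for q in c],np.float32))),0).tolist())
print(onz(m,190,243,.01),onz(m,228,286,.02))
E
python3 -m creep '[{"slide":[-1,-0.4,0],"angular":[0,0,0]},{"slide":[-1,-0.6,0],"angular":[0,0,0]},{"slide":[-1,-0.6,0],"angular":[0,0,0]},{"slide":[-1,-0.6,0],"angular":[0,0,0]},{"slide":[-1,-0.6,0],"angular":[0,0,0]}]'
python3 -m creep '[{"slide":[-1,-0.2,0],"angular":[0,0,0]},{"slide":[-1,0,0],"angular":[0,0,0]},{"slide":[-0.7,0,0],"angular":[0,0,0]},{"slide":[0,0,0],"angular":[0,0,0]},{"slide":[0,0,0],"angular":[0,0,0]}]'; python3 st.py
```

```text
[[320.0, -5.0], [364.0, -18.0], [388.0, 61.0], [344.0, 74.0]]
[[410.0, -104.0], [432.0, -146.0], [505.0, -108.0], [484.0, -66.0]]
[0.43230459 0.29148523 0.01      ] [0.28978794 0.1547655  0.02      ]
time: 8.2
tool_pos: [0.5095, 0.0298, 0.2789]
tcp_rot: [-3.133, 0.231, 0.002]
wrist_force: [-0.7, -0.2, 0.5]
width: 0.005
time: 8.62
tool_pos: [0.4442, 0.0442, 0.2793]
tcp_rot: [-3.133, 0.229, -0.0]
wrist_force: [0.7, 0.4, 0.0]
width: 0.001
t 8.62 rail xy mm [ 40.5 192.5] tip z 106.3 yaw -8.38 z [ 0.  0. -1.] F rail [ 0.5 -0.7  0. ] w 0.001 [ 0.04 -0.06  2.2   0.    0.99  1.76]
```

```bash
python3 -m creep '[{"slide":[0,0.1,0.8],"angular":[0,0,0]},{"slide":[0,0,0.8],"angular":[0,0,0]},{"slide":[0,0,0.8],"angular":[0,0,0]},{"slide":[0,0,0.8],"angular":[0,0,0]},{"slide":[0,0,0.2],"angular":[0,0,0]}]' >/dev/null; python3 -m creep '[{"slide":[0,0,0],"angular":[0,0,0]}]' >/dev/null; python3 st.py
python3 - <<'E'
from h import *
p,d=imaging.read_camera('scene')
cv2.imwrite('pics/scene5.png',cv2.resize(p[170:270,180:340],None,fx=5,fy=5,interpolation=cv2.INTER_CUBIC)[:,:,::-1])
E
```

```text
t 9.12 rail xy mm [ 37.7 191.7] tip z 20.0 yaw -8.44 z [-0.004 -0.    -1.   ] F rail [-0.4  0.5 -0.7] w 0.001 [0.04 0.08 2.26 0.   0.81 1.76]
```

View pics/scene5.png

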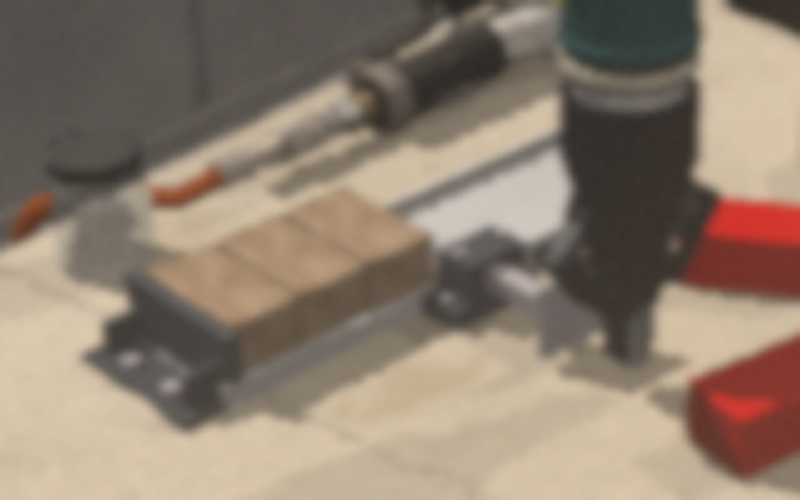

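```bash
python3 -m creep '[{"slide":[0.24,0,0],"angular":[0,0,0]},{"slide":[0.24,0,0],"angular":[0,0,0]},{"slide":[0.2,0,0],"angular":[0,0,0]},{"slide":[0.14,0,0],"angular":[0,0,0]},{"slide":[0.14,0,0],"angular":[0,0,0]}]' >/dev/null; python3 st.py; for i in 1 2 3; do python3 -m creep '[{"slide":[0.12,0,0],"angular":[0,0,0]},{"slide":[0.12,0,0],"angular":[0,0,0]},{"slide":[0.12,0,0],"angular":[0,0,0]},{"slide":[0.12,0,0],"angular":[0,0,0]}]' >/dev/null; python3 st.py; done
```

```text
t 9.58 rail xy mm [ 38.1 166.6] tip z 22.5 yaw -8.42 z [ 0.002  0.    -1.   ] F rail [ 0.8  0.3 -0.2] w -0.004 [ 0.03  0.12  2.21 -0.    0.81  1.75]
t 9.92 rail xy mm [ 37.9 156. ] tip z 21.5 yaw -8.41 z [-0.002  0.    -1.   ] F rail [-0.1  2.1  1.2] w -0.0 [0.02 0.14 2.19 0.   0.81 1.74]
t 10.25 rail xy mm [ 37.9 143.8] tip z 21.4 yaw -8.41 z [-0.001 -0.    -1.   ] F rail [-0.4  2.2 -0.6] w 0.0 [0.02 0.16 2.17 0.   0.82 1.74]
t 10.58 rail xy mm [ 37.8 131.6] tip z 21.4 yaw -8.42 z [-0.001 -0.    -1.   ] F rail [-0.   3.1 -1.2] w -0.002 [0.02 0.18 2.14 0.   0.82 1.73]
```

```bash
for i in 1 2; do python3 -m creep '[{"slide":[0.12,0,0],"angular":[0,0,0]},{"slide":[0.12,0,0],"angular":[0,0,0]},{"slide":[0.1,0,0],"angular":[0,0,0]},{"slide":[0.1,0,0],"angular":[0,0,0]}]' >/dev/null; python3 st.py; done;  for i in 1 2 3 ; do python3 -m creep '[{"slide":[0.05,0,0],"angular":[0,0,0]},{"slide":[0.05,0,0],"angular":[0,0,0]}]' >/dev/null; python3 st.py; done
```

```text
t 10.92 rail xy mm [ 37.8 120.5] tip z 21.5 yaw -8.42 z [-0. -0. -1.] F rail [ 0.7  2.7 -1.5] w -0.002 [ 0.01  0.2   2.12 -0.    0.83  1.73]
t 11.25 rail xy mm [ 37.8 109.4] tip z 21.7 yaw -8.41 z [-0. -0. -1.] F rail [-0.4  2.3 -2.2] w 0.004 [ 0.01  0.22  2.1  -0.    0.83  1.73]
t 11.42 rail xy mm [ 37.8 106.9] tip z 21.8 yaw -8.41 z [ 0. -0. -1.] F rail [-0.5  1.8 -0.3] w -0.003 [ 0.01  0.22  2.09 -0.    0.83  1.73]
t 11.58 rail xy mm [ 37.8 104.6] tip z 21.8 yaw -8.41 z [ 0. -0. -1.] F rail [-0.7  1.7 -1.6] w 0.0 [ 0.01  0.22  2.09 -0.    0.83  1.73]
t 11.75 rail xy mm [ 37.8 102. ] tip z 21.8 yaw -8.41 z [ 0. -0. -1.] F rail [-0.4  2.9  0.1] w 0.001 [ 0.01  0.23  2.08 -0.    0.83  1.72]
```

```bash
for i in 1 2 3 4; do python3 -m creep '[{"slide":[0.04,0,0],"angular":[0,0,0]},{"slide":[0.04,0,0],"angular":[0,0,0]}]' >/dev/null; python3 st.py; done
```

```text
t 11.92 rail xy mm [ 37.8 100. ] tip z 21.8 yaw -8.41 z [ 0. -0. -1.] F rail [ 0.1  1.5 -1. ] w -0.0 [ 0.01  0.23  2.08 -0.    0.83  1.72]
t 12.08 rail xy mm [37.8 99.1] tip z 21.7 yaw -8.42 z [-0.004  0.    -1.   ] F rail [0.3 9.4 5.9] w 0.003 [0.01 0.23 2.07 0.   0.84 1.72]
t 12.25 rail xy mm [37.9 98.5] tip z 21.4 yaw -8.43 z [-0.008  0.001 -1.   ] F rail [-0.1 14.8 10.3] w -0.0 [0.01 0.24 2.07 0.   0.84 1.72]
t 12.42 rail xy mm [37.8 97.9] tip z 20.9 yaw -8.43 z [-0.012  0.001 -1.   ] F rail [ 0.7 19.8 13.8] w 0.001 [0.01 0.24 2.07 0.   0.85 1.72]
```

```bash
python3 -m creep '[{"slide":[-0.06,0,0],"angular":[0,0,0]},{"slide":[-0.06,0,0],"angular":[0,0,0]},{"slide":[-0.06,0,0],"angular":[0,0,0]},{"slide":[-0.3,0,0],"angular":[0,0,0]},{"slide":[-0.8,0,0],"angular":[0,0,0]}]' >/dev/null
python3 -m creep '[{"slide":[-0.8,0,0],"angular":[0,0,0]},{"slide":[0,0,-0.8],"angular":[0,0,0]},{"slide":[0,0,-1],"angular":[0,0,0]},{"slide":[0,0,-1],"angular":[0,0,0]},{"slide":[0,0,-1],"angular":[0,0,0]}]' >/dev/null
for i in 1 2; do python3 -m creep '[{"slide":[0,1,-0.5],"angular":[0,0,0]},{"slide":[0,1,-0.5],"angular":[0,0,0]},{"slide":[0,1,0],"angular":[0,0,0]},{"slide":[0,1,0],"angular":[0,0,0]},{"slide":[0,1,0],"angular":[0,0,0]}]' >/dev/null;done
python3 -m creep '[{"slide":[0,0,0],"angular":[0,0,0]},{"slide":[0,0,0],"angular":[0,0,0]}]' >/dev/null
python3 st.py
python3 - <<'E'
from h import *
for n in ('scene','top'):
    p,d=imaging.read_camera(n); np.savez('pics/%s6.npz'%n,p=p,d=d)
    c=p[140:260,200:360] if n=='top' else p[170:270,180:340]
    cv2.imwrite('pics/%s6.png'%n,cv2.resize(c,None,fx=5,fy=5,interpolation=cv2.INTER_CUBIC)[:,:,::-1])
    if n=='top': cv2.imwrite('pics/top6f.png',p[:,:,::-1])
E
```

```text
t 14.25 rail xy mm [-213.4  146.4] tip z 167.6 yaw -8.57 z [ 0.003 -0.001 -1.   ] F rail [ 0.9 -0.6 -0.5] w -0.003 [-0.49 -0.02  2.04  0.    1.12  1.23]
```

View pics/scene6.png

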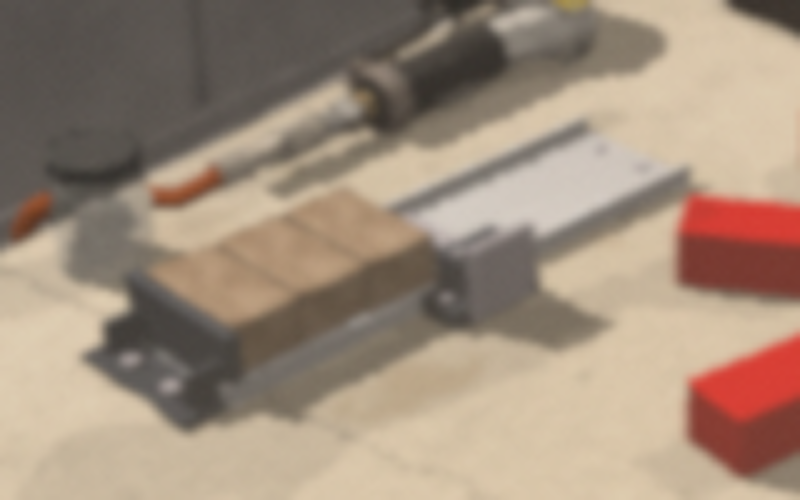

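View pics/top6.png

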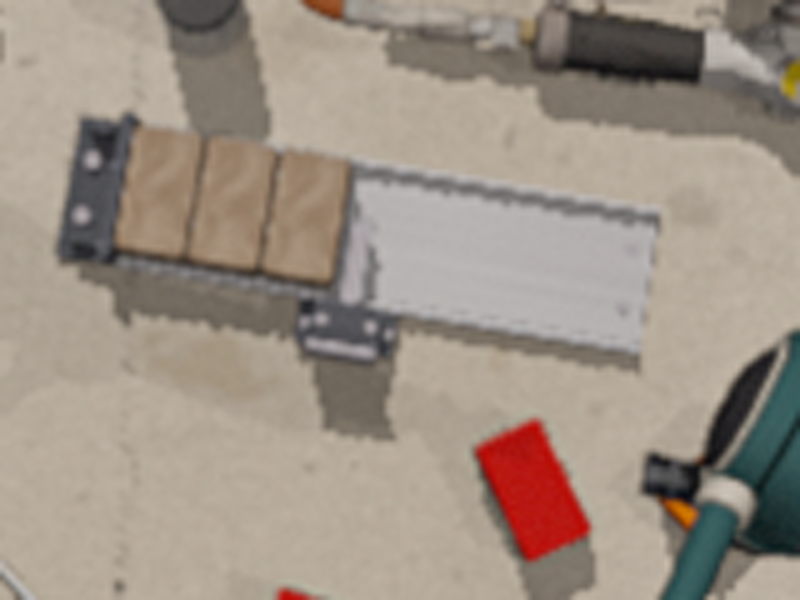

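View pics/top6f.png

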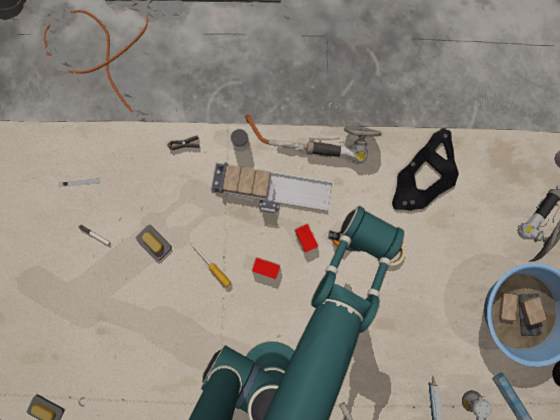

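```bash
python3 -c "
from workcell import order
print(order.finish_job())"
```

```text
the job is handed in; nothing more can be done
None
```

The three sanding blocks are pushed home as one row against the end stop, the keeper bolt is fully in behind them, and I handed the job in at about 14.3 s.

- **Row:** I pushed only on the rear block with closed fingertips, at about 3–5 N while the row slid. The force rose to about 28 N once the front block met the stop, so I backed off and withdrew.
- **Bolt:** I pushed the bolt in by its upright plate at about 2–3 N. After about 60 mm of travel the plate came up hard against the guide, peaking at about 20 N along the bolt, and I withdrew clear.
- **Last checks:** Both camera views show the row flat against the stop with no visible gaps. They also show the bolt across the channel behind the rear block and the plate at the guide. By eye, the jar, screwdriver, grip block and red blocks are where they started. In the last top view the arm partly covered the tape roll and the orange block. I never worked near them, and the wrist force read near zero on the way in and at the final pose. No check failed.
- **Disagreement:** The two cameras differed by up to about 8 mm on where the channel lies along its length. I therefore ended both pushes on contact force rather than on measured position.

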